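# Set the condenser iris and take the 10x picture

## Robot

A 6-joint arm with a two-finger parallel gripper is mounted at the origin on the work surface. World frame = base frame: x ahead of the robot, y to its left, z up, the work surface at z = 0. Lengths are in m, angles in rad, forces in N, time in s.
With the tool pointing down it reaches from about 0.375 to 0.75 m from the base axis. Payload 9 kg.
Tool frame: the origin (TCP) lies midway between the tips of the shut fingers; the grasp point (between the pads) lies 19 mm behind it (env.grasp_offset is the distance from the TCP to the grasp point, in m); z points along the fingers, y is the line along which they close (so a half turn about z gives the same grasp; the last joint's range is limited). The gripper opens to 85 mm and grips with 20 to 120 N. Pads are 22 mm wide; open, the fingers measure 114 mm over their backs; the gripper's body (76 mm by 85 mm) begins 54 mm behind the grasp point. The pads swing forward as they close: fully open they stand 13 mm farther back than shut.
Start: joints at [-1.478, 0.104, 0.097, 1.564, 0, 1.353], TCP at [0.184, -0.571, 0.231] pointing down, gripper open.
Joint ranges: [-2.99, 2.99], [-0.84, 1.86], [-1.1, 1.16], [-1.84, 2.11], [-1.51, 1.56], [-3.14, 3.14]. Speed limits (rad/s): [2.22, 2.22, 2.57, 3.14, 3.14, 3.14].

## Interface

Orientations are given as a unit quaternion [x, y, z, w].
In Python, from cell import env gives the robot as it stands. The module is installed in compiled form; this text tells all that it offers. Calls block until the motion is done:
- env.move_pose(position, orientation): joint-space move of the TCP to a pose.
- env.servo_line(position, speed=0.15, ori=None, contact_N=None): straight line of the TCP; ori=None keeps the orientation; speed is the mean speed in m/s. With contact_N (N) it stops when the force on the tool has changed by that much, and returns True; else False.
- env.set_joints(angles): joint-space move.
- env.grip(opening, squeeze=None): finger opening in m; squeeze is the grip in N (None keeps the last); returns when the fingers have stopped.
- env.wait(seconds).
- env.inverse_kinematics(position, orientation): joint angles nearest the present ones, or None.
- env.sense(): the state.
- env.grab_frame(name): name is "scene" or "top" or "wrist"; returns a dict with "frame" (400x640x3 uint8, red, green, blue), "depth" (400x640 float32, m along the optical axis (not along the pixel's ray), 0 where there is no reading), "K" (3x3 intrinsics, pixels), "R" (3x3) and "t" (3): a world point X has camera coordinates R X + t. Camera axes: x right, y down, z forward; pixel columns grow to the right and rows downward; lengths in m; the calibration is good to about 2 mm. A picture is of the moment at which its call begins.
A pose or a line that the arm cannot do raises env.IKError and nothing moves.
- env.sign_off(): hands the job in; it is judged then, once.
The state is a dict: "clock": time; "qpos": joint angles; "joint_vel": joint speeds; "tau": joint torques, N m; "eef_pos": TCP position; "eef_rot": TCP orientation; "force": force on the tool from outside, world axes, zero at the start; "ft_torque": the same for the moment, N m; "grip_width": finger opening in m; "grasp_force": force on a finger pad.
Only numpy, scipy, OpenCV 4.12 (cv2) and the standard library are available. Lean on these libraries where they do the work, as an engineer would, in place of code of your own. Each camera call takes 0.05 s, during which the arm holds its last target. There are 200 camera calls.

## Task

On the inverted microscope, push the condenser's iris lever gently around with a fingertip until it points at the yellow (10x) mark on the scale collar, then press the round silver shutter button on the front ledge all the way down to take the picture and let it come up again. Only push and press, without gripping the lever or pressing the shutter while the lever is off the yellow mark; leave the culture flask on the stage and the things on the bench where they are, and finish with the lever on the mark and the hand clear.

Things in the scene. Friction and masses are not known exactly. Their poses are not given: they have to be found in the camera images.
- microscope: Light grey digital inverted microscope (no eyepieces), 292 mm tall, fixed to the bench. Origin on the bench straight below the optical axis; z up, front towards -x, +y is the shutter button's side. Foot 190 mm wide (y), x -215 to +190 mm, 60 mm high; its front part (x -215 to -110) is the control ledge, with a low dimmer knob at x -180, y -45 mm, 72 mm high.
- stage_mid (a point): Middle of the top of the dark stage plate, on the optical axis, 150 mm above the bench. In the microscope's frame the plate spans x -110 to +140 and y -105 to +105 mm. The condenser hangs above it; in front of the condenser all above the flask is free air.
- lamp_top (a point): Top of the lamp head, on the optical axis, 292 mm above the bench. Lamp head: radius 32 mm, from 250 mm up. A lamp arm 56 mm wide runs from it to the back (+x) at 254 to 288 mm height, to a pillar 75 mm wide at x 125 to 185 mm, 288 mm high.
- condenser_axis (a point): Point on the vertical axis of the iris ring (the optical axis), 238 mm above the bench, level with the lever knob's middle. Here: aluminium setting ring, radius 51 mm, 227 to 240 mm high, over it the dark fixed scale collar, radius 56 mm, 241 to 250 mm high; under it a dark barrel, radius 34 mm, from 201 mm up.
- iris (a joint): Angle of the iris ring and its radial lever, rad, 0 to 1.7 (hard stops); grows anticlockwise seen from above. At 0.85 the lever points straight out of the front (-x), at 0 it points 0.85 rad from there towards +y. Marks on the collar: blue at 0.25, green 0.70, yellow 1.15, red 1.60. Starts between 0 and 0.6. Friction holds it where it is left; about 1 N at the knob turns it, over 15 N strains it.
- iris_knob (a point): Middle of the white upright knob at the lever's end: cylinder 16 mm across, 24 mm tall (226 to 250 mm above the bench), 95 mm from the ring's axis. Between ring and knob the lever is an aluminium bar 6 mm wide, 231 to 237 mm above the bench, with a white pointer line. Below the knob is 50 mm of free air or more, down to the flask and stage.
- mark_yellow (a point): Point on the yellow mark on top of the scale collar, 50 mm from the axis, 250 mm above the bench. Each colour mark is a radial stripe 8 mm wide and 21 mm long that also runs down the collar's edge. The lever is on the mark when it points from the axis in the direction of this point.
- shutter (a joint): Travel of the shutter button, m: 0 when up, 0.005 fully down. A spring brings it back; fully down takes about 4 N.
- shutter_top (a point): Middle of the top of the round silver shutter button: 24 mm across, facing up, in a black bezel 40 mm across and 12 mm high, on the microscope's front ledge; 82 mm above the bench when up. In the microscope's frame it stands at x -185, y +50 mm. The stage's front edge is 75 mm behind it.
- flask_mid (a point): Middle (half-way up) of the small clear culture flask that lies on the stage under the condenser, orange cap to the front: body 62 x 48 x 24 mm, 86 mm long with the cap, loose, 50 g. To be left alone.
- tip_box_mid (a point): Middle of the blue box of pipette tips on the bench, 122 x 83 mm, 62 mm high, loose. To be left alone.
- bottle_mid (a point): Middle of the amber bottle with a blue cap on the bench, 68 mm across, 150 mm tall, loose. To be left alone.
- plate_mid (a point): Middle of the lidded well plate on the bench, 128 x 86 mm, 20 mm high, loose. To be left alone.

How it is judged:
On the way, in this order (a step that is already met when the one before it is completed fails the run):
1. the lever stands still on the yellow mark, the shutter not pressed (value of joint iris between 1.08 and 1.22 rad and velocity of joint iris between -0.05 and 0.05 rad/s and value of joint shutter below 0.0015 m), for 0.2 s.
2. the shutter is pressed down with the lever on the yellow mark (value of joint iris between 1.08 and 1.22 rad and value of joint shutter above 0.0038 m), for 0.02 s.
At the end, for the whole second after the job is handed in: The iris lever rests on the yellow mark (1.15 rad, within 0.07 rad = 4 degrees), the shutter button is up again, the flask has moved no more than 8 mm and the other things no more than 15 mm (value of joint iris between 1.08 and 1.22 rad and velocity of joint iris between -0.05 and 0.05 rad/s and value of joint shutter below 0.001 m and not (distance of flask_mid from where it was at the start of the episode above 0.008 m) and not (distance of tip_box_mid from where it was at the start of the episode above 0.015 m) and not (distance of bottle_mid from where it was at the start of the episode above 0.015 m) and not (distance of plate_mid from where it was at the start of the episode above 0.015 m)); the robot touches nothing.
It fails at once if the shutter is pressed while the lever is off the yellow mark (value of joint shutter above 0.0035 m and not (value of joint iris between 1.08 and 1.22 rad)).
It fails at once if the lever is gripped or forced (more than 15 N on it) (contact force between any of the fingers, the arm and iris above 15 N).
It fails at once if the culture flask is lifted, carried or shoved (distance of flask_mid from where it was at the start of the episode above 0.008 m).
It fails at once if a thing on the bench is lifted, carried or shoved (distance of any of tip_box_mid, bottle_mid, plate_mid from where it was at the start of the episode above 0.015 m).
It also fails if it takes over 64 s, if anything falls off the work surface, if the arm or the gripper's body presses on something with over 40 N, if the wrist force passes 120 N, or if a joint passes its speed limit or range.

## Working session

There is one attempt and no reset: what is moved stays moved. The work goes in short steps, each a Python script; the robot and the scene stay as the last script left them, time stands still between calls to the robot, and variables do not carry over. Pictures are saved under pics/ and viewed, at most 10 in all, crops included, and the job is handed in when it is done.

```bash
mkdir -p pics; python3 - <<'E'
from cell import env
import cv2, numpy as np
ims=[]
for n in ("scene","top"):
    g=env.grab_frame(n); np.savez(n+".npz",**g)
    cv2.imwrite(f"pics/{n}0.png",g["frame"][:,:,::-1])
    print(n,g["K"].tolist(),(-g["R"].T@g["t"]).round(3),g["R"][2].round(3))
print(env.sense())
E
```

```text
scene [[368.6039968288722, 0.0, 315.1467399316603], [0.0, 368.6039968288722, 195.44017621130646], [0.0, 0.0, 1.0]] [ 0.294 -0.694  1.226] [ 0.176  0.593 -0.785]
top [[519.4604163626087, 0.0, 328.9521872506116], [0.0, 519.4604163626087, 202.30241055824288], [0.0, 0.0, 1.0]] [0.26  0.086 1.595] [ 0.18  -0.003 -0.984]
{'clock': 0.1, 'qpos': array([-1.47769262e+00,  1.04635885e-01,  9.65531164e-02,  1.56389217e+00,
        9.85566391e-06,  1.35309346e+00]), 'joint_vel': array([-0.00016226, -0.00214514,  0.00190645, -0.00110709,  0.00147213,
        0.00172782]), 'tau': array([ 7.92541861e-03, -5.58209431e+01,  5.04719424e+01,  1.30653082e-02,
       -2.00817467e-04, -1.80701687e-05]), 'eef_pos': array([ 0.18347858, -0.57095151,  0.23060559]), 'eef_rot': array([ 9.87949019e-01,  1.54778511e-01,  4.16079688e-05, -5.87854759e-04]), 'force': array([-0.46322699,  0.08444336, -0.0659241 ]), 'ft_torque': array([ 0.053009  , -0.0352224 , -0.06116112]), 'grasp_force': 0.0, 'grip_width': 0.08526543890554268}
```

View pics/scene0.png

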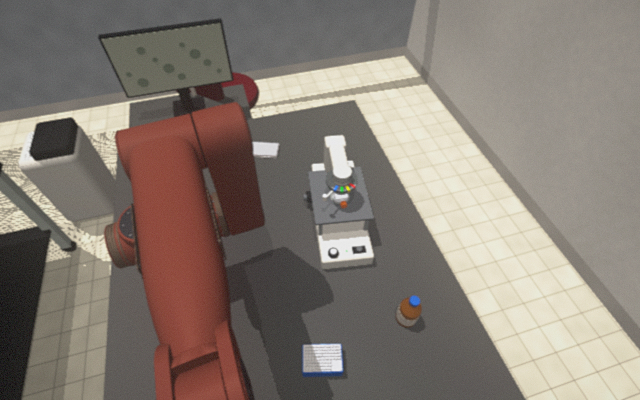

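View pics/top0.png

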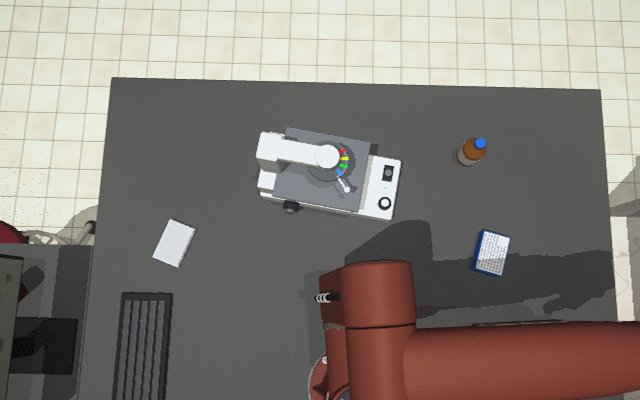

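The top view shows the microscope with its front to image right: the marks are at about (342,150-175), the lever knob at (347,185), the round button at (384,204) and the lamp at (326,156). Next I'll segment these.

```bash
cat > h.py <<'E'
import numpy as np, cv2
def ray(g,u,v,z):
    K,R,t=g["K"],g["R"],g["t"]; c=-R.T@t
    d=R.T@np.linalg.solve(K,[u,v,1.0]); return c+d*(z-c[2])/d[2]
def rot(a): return np.array([[np.cos(a),-np.sin(a)],[np.sin(a),np.cos(a)]])
def fit(P,Q):  # rigid 2D: Q = R P + o
    P,Q=np.array(P),np.array(Q); p,q=P-P.mean(0),Q-Q.mean(0)
    a=np.arctan2((p[:,0]*q[:,1]-p[:,1]*q[:,0]).sum(),(p*q).sum())
    o=Q.mean(0)-rot(a)@P.mean(0); return a,o,np.linalg.norm(Q-(P@rot(a).T+o),axis=1)
def body(q,r): b=np.pi+q-0.85; return [r*np.cos(b),r*np.sin(b)]
HUE={"blue":(100,125,.25),"green":(50,85,.70),"yellow":(22,34,1.15),"red":(0,8,1.60)}
def blobs(g,roi):
    x0,y0,x1,y1=roi; h=cv2.cvtColor(g["frame"],cv2.COLOR_RGB2HSV); out={}
    for n,(a,b,q) in HUE.items():
        m=cv2.inRange(h,(a,110,70),(b,255,255)); k=np.zeros_like(m); k[y0:y1,x0:x1]=m[y0:y1,x0:x1]
        c,l,s,ce=cv2.connectedComponentsWithStats(k)
        if c>1:
            i=1+s[1:,4].argmax(); out[n]=(ce[i],s[i,4])
    return out
E
python3 - <<'E'
from h import *
g=dict(np.load("top.npz")); s=dict(np.load("scene.npz"))
bt=blobs(g,(310,130,370,195)); bs=blobs(s,(310,170,370,200))
for n in bt: print(n,bt[n],ray(g,*bt[n][0],.25).round(4),bs.get(n) and (bs[n],ray(s,*bs[n][0],.25).round(4)))
print("btn",ray(g,384,204,.082),"knob",ray(g,347,185,.25))
P=[body(HUE[n][2],.048) for n in bt]+[[-.185,.05]]; Q=[ray(g,*bt[n][0],.25)[:2] for n in bt]+[ray(g,384,204,.082)[:2]]
print(fit(P,Q))
a=cv2.resize(g["frame"][115:230,245:415],None,fx=4.5,fy=4.5,interpolation=cv2.INTER_CUBIC)
cv2.imwrite("pics/c.png",a[:,:,::-1])
E
```

```text
blue (array([338.9375, 171.875 ]), np.int32(32)) [0.5886 0.057  0.25  ] ((array([335.64705882, 187.41176471]), np.int32(17)), array([0.5898, 0.0574, 0.25  ]))
green (array([343.06896552, 165.5862069 ]), np.int32(29)) [0.6062 0.0463 0.25  ] ((array([341.47368421, 188.52631579]), np.int32(19)), array([0.6074, 0.0471, 0.25  ]))
yellow (array([343.8, 158.2]), np.int32(30)) [0.6265 0.0448 0.25  ] ((array([347.47368421, 188.21052632]), np.int32(19)), array([0.6276, 0.0427, 0.25  ]))
red (array([341.5       , 150.71428571]), np.int32(14)) [0.6471 0.0513 0.25  ] ((array([351.92857143, 185.        ]), np.int32(14)), array([0.6471, 0.0519, 0.25  ]))
btn [ 0.53549311 -0.08209769  0.082     ] knob [0.55348693 0.03487693 0.25      ]
(np.float64(1.375294189977346), array([0.62183223, 0.09126808]), array([0.00129278, 0.00061562, 0.00126461, 0.00086139, 0.00209805]))
```

View pics/c.png

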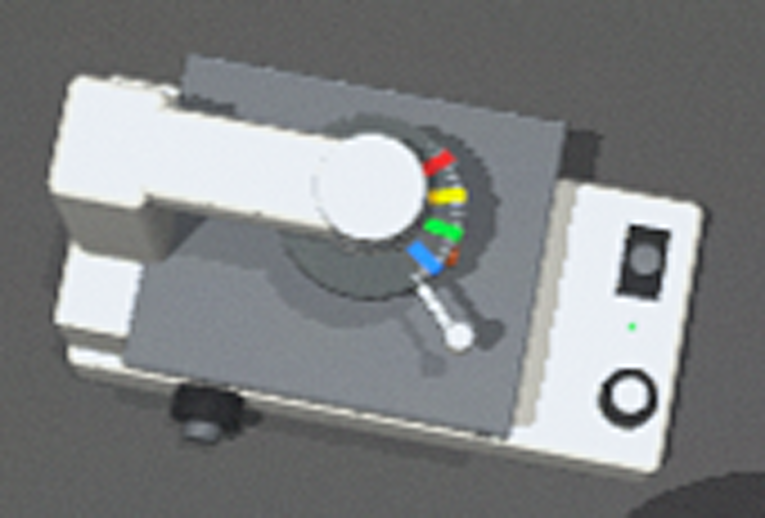

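The crop confirms the round silver button in its black bezel at crop (629,397), and the lever knob at crop (459,335), just past blue towards +y. The rigid fit to the marks and button agrees within 2 mm. Now I'll refine the knob angle, approach, and push most of the way.

```bash
cat >> h.py <<'E'
from scipy.spatial.transform import Rotation
YAW,AX=1.375,np.array([.6218,.0913])
def refine(g,roi,btn):
    b=blobs(g,roi); P=[body(HUE[n][2],.048) for n in b]+[[-.185,.05]]
    return fit(P,[ray(g,*b[n][0],.25)[:2] for n in b]+[ray(g,*btn,.082)[:2]])
def knob_iris(g,roi,yaw=YAW,ax=AX):
    # white knob top in z=.25 plane, within 80..110 mm of axis
    x0,y0,x1,y1=roi; h=cv2.cvtColor(g["frame"],cv2.COLOR_RGB2HSV)
    m=cv2.inRange(h,(0,0,185),(179,60,255)); pts=[]
    for v in range(y0,y1):
        for u in range(x0,x1):
            if m[v,u]:
                p=ray(g,u,v,.25)[:2]-ax
                if .07<np.hypot(*p)<.106: pts.append(p)
    p=np.mean(pts,0); return (np.arctan2(p[1],p[0])-yaw-np.pi+.85+np.pi)%(2*np.pi)-np.pi, np.hypot(*p), len(pts)
def pushpose(q,z,r=.095,ax=AX,yaw=YAW):
    a=yaw+np.pi+q-.85; d=np.array([np.cos(a),np.sin(a),0])
    R=np.column_stack([np.cross(d,[0,0,-1]),d,[0,0,-1]])
    return np.r_[ax+r*d[:2],z],Rotation.from_matrix(R)
def quats(R): return [R.as_quat(),(R*Rotation.from_euler("z",np.pi)).as_quat()]
E
python3 - <<'E'
from h import *
from cell import env
g=dict(np.load("top.npz")); s=dict(np.load("scene.npz"))
print(refine(g,(310,130,370,195),(384.9,203.2)))
q,r,n=knob_iris(g,(325,170,365,200)); print("iris",q,r,n,knob_iris(s,(310,170,370,225)))
for z in (.4,.23):
  for qq in (q-.4,.95):
    p,R=pushpose(qq,z)
    for o in quats(R):
        j=env.inverse_kinematics(p,o); print(z,p.round(3),None if j is None else np.round(j,2))
E
```

```text
(np.float64(1.395523398737941), array([0.62095147, 0.0911491 ]), array([0.00128577, 0.0008469 , 0.00129464, 0.00046331, 0.0028704 ]))
iris 0.07485327607339709 0.09037070096171816 48 (np.float64(0.36871164108421794), np.float64(0.07391707522777156), 93)
0.4 [0.529 0.072 0.4  ] [-0.11  0.02  0.32  1.88  0.   -1.88]
0.4 [0.529 0.072 0.4  ] [-0.11  0.02  0.32  1.88  0.    1.26]
0.4 [ 0.613 -0.003  0.4  ] [-0.22  0.28  0.61  1.9   0.    3.02]
0.4 [ 0.613 -0.003  0.4  ] [-0.22  0.28  0.61  1.9   0.   -0.12]
0.23 [0.529 0.072 0.23 ] [-0.11 -0.1  -0.11  1.56  0.   -1.88]
0.23 [0.529 0.072 0.23 ] [-0.11 -0.1  -0.11  1.56  0.    1.26]
0.23 [ 0.613 -0.003  0.23 ] [-0.22  0.14  0.14  1.56  0.    3.02]
0.23 [ 0.613 -0.003  0.23 ] [-0.22  0.14  0.14  1.56  0.   -0.12]
```

```bash
cat >> h.py <<'E'
def arc(env,q0,q1,z=.231,speed=.03,n=None):
    n=n or max(1,int(abs(q1-q0)/.06)); fs=[]
    for q in np.linspace(q0,q1,n+1)[1:]:
        p,R=pushpose(q,z)
        if env.servo_line(p,speed=speed,ori=quats(R)[1],contact_N=8): print("CONTACT at",q,env.sense()["force"]); return False
        fs.append(env.sense()["force"].round(1))
    print(np.array(fs)[:, :2].tolist()); return True
def save(env,n,name):
    g=env.grab_frame(n); cv2.imwrite(f"pics/{name}.png",g["frame"][:,:,::-1]); np.savez(name+".npz",**g); return g
E
sed -i 's/^YAW,AX=.*/YAW,AX=1.385,np.array([.6214,.0912])/' h.py
python3 - <<'E'
from h import *
from cell import env
env.grip(0.0,20)
p=env.sense()["eef_pos"]; env.servo_line([p[0],p[1],.40],speed=.2)
q0=.08-.42
p,R=pushpose(q0,.40); o=quats(R)[1]
env.move_pose(p,o)
p[2]=.231; print(env.servo_line(p,speed=.12,ori=o,contact_N=6))
print(env.sense()["clock"],env.sense()["force"])
if arc(env,q0,.75): 
    save(env,"wrist","w1"); arc(env,.75,.65); 
    p,R=pushpose(.65,.36); env.servo_line(p,speed=.15)
    save(env,"top","t1"); save(env,"wrist","w2")
print(env.sense()["clock"],env.sense()["force"])
E
```

```text
False
6.0 [-0.1611195   0.59089226 -0.19778915]
[[0.3, -0.2], [-0.5, 0.0], [-0.3, -0.1], [-0.3, -0.3], [-0.1, 0.4], [0.1, -0.5], [-0.2, 0.4], [-0.6, -0.3], [0.3, 0.6], [-0.6, 0.0], [-0.1, 0.6], [0.1, 0.3], [0.2, -0.6], [1.4, 0.1], [0.1, 0.2], [-0.1, -0.1], [0.9, 0.2], [0.8, 0.3]]
[[-0.8, 0.0]]
13.775 [-0.13944481 -0.84332133 -0.39848879]
```

```bash
python3 - <<'E'
from h import *
a=cv2.imread("pics/w2.png"); b=cv2.imread("pics/t1.png")[115:230,245:415]
a=cv2.resize(a,(600,375)); b=cv2.resize(b,(333,225),interpolation=cv2.INTER_CUBIC)
c=np.zeros((600,600,3),np.uint8); c[:375]=a; c[375:,:333]=b; cv2.imwrite("pics/m1.png",c)
E
```

```text
(no output)
```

View pics/m1.png

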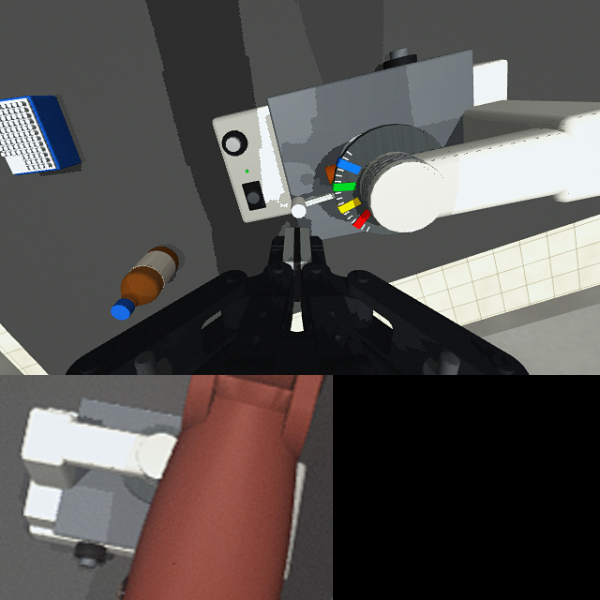

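The wrist view is clear: the knob is at panel (298,211), and the lever points between green (344,187) and yellow (349,206). The top view is blocked by the arm. I'll measure the lever in the wrist frame.

```bash
python3 - <<'E'
from h import *
g=dict(np.load("w2.npz"))
roi=(345,155,402,250); b=blobs(g,roi); print(b)
h=cv2.cvtColor(g["frame"],cv2.COLOR_RGB2HSV)
# button: bright disc
gr=cv2.cvtColor(g["frame"],cv2.COLOR_RGB2GRAY)
m=cv2.inRange(gr[138:168,232:268],0,90); M=cv2.moments(m,True); print("bezel dark",M["m10"]/M["m00"]+232,M["m01"]/M["m00"]+138)
btn=(M["m10"]/M["m00"]+232,M["m01"]/M["m00"]+138)
a,o,res=refine(g,roi,btn); print(a,o,res, "btn",ray(g,*btn,.082))
for ax,yw in ((AX,YAW),(o,a)):
    print(knob_iris(g,(300,205,345,236),yw,ax))
    for n in b:
        p=ray(g,*b[n][0],.25)[:2]-ax; print(n,(np.arctan2(p[1],p[0])-yw-np.pi+.85)%(2*np.pi),np.hypot(*p))
E
```

```text
{'blue': (array([371.01145038, 176.85496183]), np.int32(262)), 'green': (array([366.97816594, 198.87772926]), np.int32(229)), 'yellow': (array([372.14018692, 218.84579439]), np.int32(214)), 'red': (array([385.86885246, 233.63934426]), np.int32(183))}
bezel dark 248.75336322869956 152.61883408071748
1.3948961653511447 [0.61967427 0.09010936] [0.00118668 0.00073021 0.00045424 0.00102096 0.00028543] btn [ 0.53778647 -0.08329279  0.082     ]
(np.float64(0.8960194672526329), np.float64(0.0933773555518886), 336)
blue 0.27397866015812244 0.050162667172138686
green 0.6958763248531685 0.049169240419796346
yellow 1.1195053154585244 0.04846736982964297
red 1.5531005778178795 0.04726043587839096
(np.float64(0.8951218676646757), np.float64(0.09339772107052384), 363)
blue 0.27437431689701164 0.04818488601088171
green 0.7125340454199298 0.04758239816670066
yellow 1.1476944647057037 0.04755932244219309
red 1.586414018215864 0.04721000042442547
```

```bash
sed -i 's/^YAW,AX=.*/YAW,AX=1.394,np.array([.6200,.0903])/' h.py
python3 - <<'E'
from h import *
from cell import env
p,R=pushpose(.62,.231); print(env.servo_line(p,speed=.1,ori=quats(R)[1],contact_N=6))
arc(env,.62,1.0,speed=.025); arc(env,1.0,.85)
p,R=pushpose(.85,.36); env.servo_line(p,speed=.15)
g=save(env,"wrist","w3")
a=cv2.resize(g["frame"],None,fx=1.25,fy=1.25)[:,:,::-1]; cv2.imwrite("pics/w3b.png",a)
b=blobs(g,(330,140,420,270)); print(b,env.sense()["clock"])
for n in b:
    p=ray(g,*b[n][0],.25)[:2]-AX; print(n,(np.arctan2(p[1],p[0])-YAW-np.pi+.85)%(2*np.pi),np.hypot(*p))
print(knob_iris(g,(290,195,350,245)))
E
```

```text
False
[[-0.0, 0.7], [-0.4, 0.1], [-0.8, 0.8], [0.2, 0.6], [0.4, -0.3], [-0.3, 0.2]]
[[0.1, 0.3], [-0.2, 0.3]]
{'blue': (array([378.00738007, 167.6199262 ]), np.int32(271)), 'green': (array([369.06493506, 189.06060606]), np.int32(231)), 'yellow': (array([369.85585586, 210.31531532]), np.int32(222)), 'red': (array([380.19786096, 227.79679144]), np.int32(187))} 19.3917
blue 0.27218018384199816 0.04868501434569519
green 0.7063679882618583 0.04803305153831759
yellow 1.1405236355303057 0.047632293750675125
red 1.5818455588296976 0.04683969886356507
(np.float64(1.1704324239739563), np.float64(0.0902259243418569), 266)
```

View pics/w3b.png

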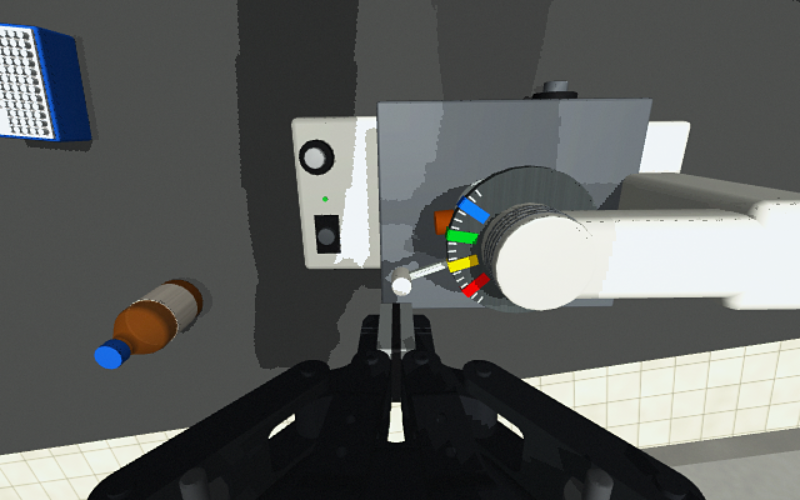

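The lever, with its knob at (402,286), now points at the yellow stripe (462,264). I'll check it more exactly with the knob's top disc and the pointer line.

```bash
python3 - <<'E'
from h import *
g=dict(np.load("w3.npz"))
gr=cv2.cvtColor(g["frame"],cv2.COLOR_RGB2GRAY)
ang=lambda p:((np.arctan2(p[1],p[0])-YAW-np.pi+.85)%(2*np.pi)).round(3)
for T in (185,205,225,240):
    m=cv2.inRange(gr,T,255); k=np.zeros_like(m); k[215:245,305:340]=m[215:245,305:340]
    k=cv2.morphologyEx(k,cv2.MORPH_OPEN,cv2.getStructuringElement(2,(7,7)))
    v,u=np.nonzero(k)
    if len(u):
        p=ray(g,u.mean(),v.mean(),.25)[:2]-AX; print(T,len(u),u.mean(),v.mean(),ang(p),np.hypot(*p))
# pointer line: bright pixels in 62..82 mm from axis on plane .237
m=gr>170; P=[]
for v in range(195,240):
    for u in range(315,365):
        if m[v,u]:
            p=ray(g,u,v,.237)[:2]-AX
            if .06<np.hypot(*p)<.08: P.append(p)
P=np.array(P); print(len(P),ang(P.mean(0)),np.hypot(*P.mean(0)))
c=cv2.resize(g["frame"][180:250,300:400],(800,560),interpolation=cv2.INTER_NEAREST); cv2.imwrite("pics/z3.png",c[:,:,::-1])
E
```

```text
185 170 320.9647058823529 228.76470588235293 1.192 0.09636365841836908
205 137 321.2846715328467 227.63503649635035 1.181 0.09569852199853687
225 135 321.3333333333333 227.7111111111111 1.182 0.09568023719588645
240 124 321.36290322580646 228.05645161290323 1.186 0.0957689138492217
94 1.189 0.0706799234829984
```

View pics/z3.png

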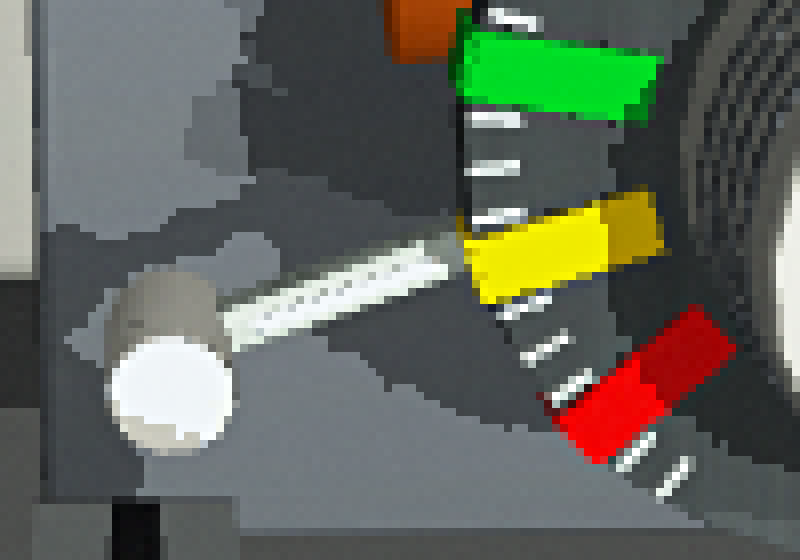

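Knob disc and pointer line both put the lever at about 1.19–1.20, close to the upper edge. The finger geometry agrees (half-width 11 mm + 8 mm = 0.2 rad). I'll nudge it back about 0.05 from the far side.

```bash
python3 - <<'E'
from h import *
from cell import env
p,R=pushpose(1.2,.36); env.servo_line(p,speed=.15,ori=quats(R)[1])
p,R=pushpose(1.62,.36); env.servo_line(p,speed=.15,ori=quats(R)[1])
p[2]=.231; print(env.servo_line(p,speed=.1,contact_N=6))
arc(env,1.62,1.345,speed=.025); arc(env,1.345,1.5)
p,R=pushpose(1.5,.36); env.servo_line(p,speed=.15)
p,R=pushpose(.85,.36); env.servo_line(p,speed=.15,ori=quats(R)[1]); env.wait(.2)
g=save(env,"wrist","w4"); print(env.sense()["clock"])
c=cv2.resize(g["frame"][180:250,300:400],(800,560),interpolation=cv2.INTER_NEAREST); cv2.imwrite("pics/z4.png",c[:,:,::-1])
gr=cv2.cvtColor(g["frame"],cv2.COLOR_RGB2GRAY)
ang=lambda p:((np.arctan2(p[1],p[0])-YAW-np.pi+.85)%(2*np.pi)).round(3)
b=blobs(g,(330,140,420,270)); print([(n,ang(ray(g,*b[n][0],.25)[:2]-AX)) for n in b])
P=[]
for v in range(195,240):
    for u in range(315,365):
        if gr[v,u]>170:
            p=ray(g,u,v,.237)[:2]-AX
            if .06<np.hypot(*p)<.08: P.append(p)
P=np.array(P); print(len(P),ang(P.mean(0)))
E
```

```text
False
[[-0.1, -0.1], [-0.8, -0.6], [0.1, -0.1], [-0.0, 0.2]]
[[-0.4, -0.4], [0.1, 0.8]]
26.375
[('blue', np.float64(0.272)), ('green', np.float64(0.708)), ('yellow', np.float64(1.142)), ('red', np.float64(1.583))]
97 1.132
```

View pics/z4.png

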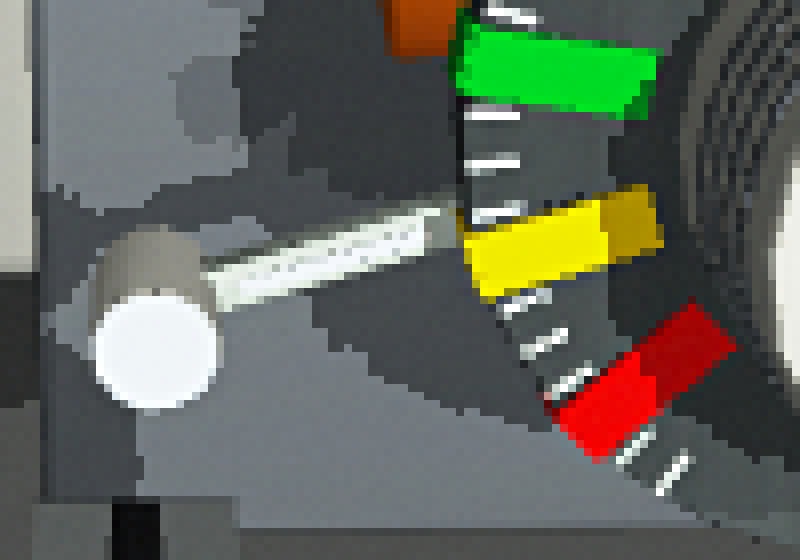

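The lever now lies along the yellow stripe (knob top at crop (155,350), lever about 1.14). Now for the shutter press.

```bash
python3 - <<'E'
from h import *
from cell import env
b=AX+rot(YAW)@np.array([-.185,.05]); print(b)
y=np.r_[rot(YAW)@[0,1],0]; z=np.array([0,0,-1.]); R=Rotation.from_matrix(np.column_stack([np.cross(y,z),y,z]))
q6=env.sense()["qpos"][5]
o=min((o for o in quats(R) if env.inverse_kinematics(np.r_[b,.36],o) is not None),key=lambda o:abs(env.inverse_kinematics(np.r_[b,.36],o)[5]-q6))
env.move_pose(np.r_[b,.36],o); env.servo_line(np.r_[b,.095],speed=.12)
hit=env.servo_line(np.r_[b,.071],speed=.01,contact_N=8); s=env.sense(); print(hit,s["eef_pos"],s["force"],s["clock"])
env.wait(.1); print(env.sense()["force"])
env.servo_line(np.r_[b,.30],speed=.1)
env.wait(.2); g=save(env,"wrist","w5"); print(env.sense()["clock"])
cv2.imwrite("pics/w5b.png",cv2.resize(g["frame"],None,fx=1.25,fy=1.25)[:,:,::-1])
E
```

```text
[ 0.53824219 -0.08302242]
True [ 0.53822269 -0.08301303  0.07602086] [-0.6347895   0.48460877  6.31610299] 31.725
[-0.68120884  0.51619587  4.94977704]
34.475
```

View pics/w5b.png

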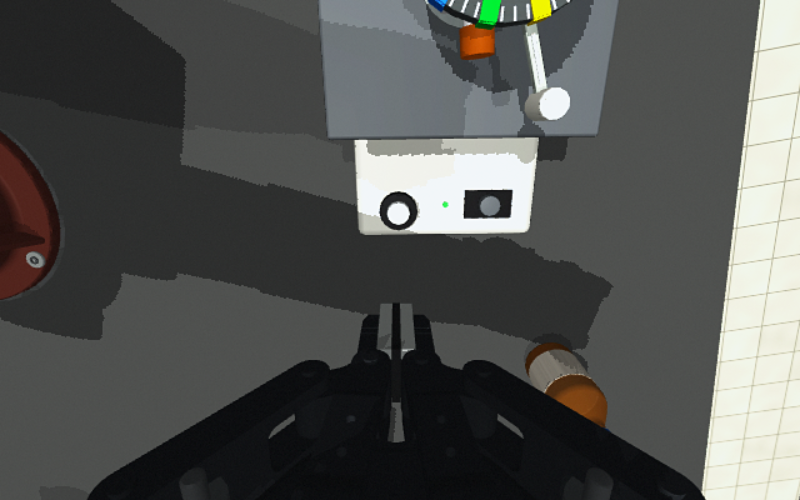

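The press bottomed out: the tip was at z 0.076 and the force reached about 8 N, then settled near 5 N. The picture shows the lever (knob at (548,103)) still on yellow, the button up at (398,212), and the hand clear.

```bash
python3 -c "
from cell import env
print(env.sign_off())"
```

```text
the job is handed in; nothing more can be done
None
```

I handed the job in with the iris lever on the yellow mark (about 1.14 rad by the wrist camera), the shutter pressed fully down once and back up, and the hand clear. The hand-in gave no verdict back.

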